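Load the firing tray into the porcelain furnace

ROBOT

A 6-joint arm with a two-finger parallel gripper is mounted at the origin on the work surface. World frame = base frame: x ahead of the robot, y to its left, z up, the work surface at z = 0. Lengths are in m, angles in rad, forces in N, time in s.
With the tool pointing down it reaches from about 0.325 to 0.9 m from the base axis. Payload 3.5 kg.
Tool frame: the origin (TCP) lies between the finger pads; the fingertips stand 17 mm ahead of it and the grasp point (between the pads) lies 2 mm behind it (ctrl.tcp_to_tips is the distance from the TCP to the fingertips, in m); z points along the fingers, y is the direction in which the jaws open and shut (so a half turn about z gives the same grasp; the last joint's range is limited). The gripper opens to 85 mm and grips with 20 to 120 N. Pads are 22 mm wide; open, the fingers measure 114 mm over their backs; the gripper's body (76 mm by 85 mm) begins 54 mm behind the grasp point. The pads swing forward as they close: fully open they stand 13 mm farther back than shut.
Start: joints at [-1.431, 0.276, -0.026, 1.268, 0, 1.467], TCP at [0.15, -0.607, 0.248] pointing down, gripper open.
Joint ranges: [-3.12, 3.12], [-0.85, 1.88], [-1.08, 1.24], [-1.95, 2.15], [-1.57, 1.53], [-3.14, 3.14]. Speed limits (rad/s): [2.57, 2.57, 3.14, 3.14, 3.14, 3.14].

INTERFACE

Orientations are given as a unit quaternion [w, x, y, z].
In Python, from bench import get_obs, eyes, ctrl gives the robot as it stands.
- The arm moves only by the tool apply_moves, never from a script. Its argument "rows" is a list of rows, each a list of 5 numbers: the closure, from -1 (fully open) to 1 (shut), then the shift along the tool's x, y, z normalised to -1 to 1, where 1 is 0.4 m, then the turn about the tool's z normalised to -1 to 1, where 1 is 120 degrees. In form: [[gripper, dx, dy, dz, roll], ...]. A call has 1 to 8 rows; each row is the pose to reach, as a shift and turn from the pose measured when the call began, along the tool's axes at that moment; what a row does not reach only later rows make up. A row lasts 1/12 s, in which the tool goes at most 41.7 mm and 7.16 degrees, less where a joint would pass 70% of its speed; a pose out of reach is approached as far as the arm can. A call with a number of a shift or a turn outside -1 to 1 is refused whole. A call with a gripper value outside its range is refused whole. The fingers move at their own pace and stop on an object; "newtons" is the grip in N (left out, the last holds). Time passes only in rows, so rows that repeat a pose let the fingers close. It gives the time, the measured TCP pose, the force and the opening at its end, in the units of the state.
- get_obs(): the state, without advancing time (a new reading comes with each control period).
- eyes.get_image(name): name is "scene" or "side" or "wrist"; returns a dict with "pixels" (480x640x3 uint8, blue, green, red), "fx", "fy", "cx", "cy" (pixels), "k1" (the pictures are not rectified: a ray, as slopes to the right and down, at radius r is drawn at 1 + k1 r^2 times it, then the intrinsics apply), "origin" and "orientation" of the camera in the world; the wrist camera has in their place "tool_from_camera" (4x4, takes a point from camera to tool coordinates, whose origin is the TCP and whose axes are the flange's). Camera axes: x right, y down, z forward; pixel columns grow to the right and rows downward; lengths in m; the calibration is good to about 2 mm. A picture is of the moment at which its call begins: read the wrist's pose just before it. There is no depth.
- ctrl.job_done(): hands the job in, once; it reports no verdict.
Trained networks look in the newest picture that a camera, given by its name, has taken for a name from the list of things; names that differ only in an ending like _2 or _b are one class to them, and where a whole thing is asked for, a point or a joint stands for the part that bears it (a point fixed in the world has none). Each returns a list of dicts, best first, with "p" (0 to 1); they miss things now and then, are a little off and sometimes report something else, mostly with a low value. They report only what shows in the picture. A call takes as long as a camera call. They do not tell look-alikes from the thing itself.
- eyes.regions_of(label, camera): "region" (480x640 bool, what is visible of it).
- eyes.pinpoint(label, camera): "centre" ([x, y, z] in m, in world coordinates, good to about 4 mm: a listed point, or the origin of a listed thing).
The state is a dict: "clock": time; "q": joint angles; "joint_velocities": joint speeds; "joint_torque": joint torques, N m; "tool_pos": TCP position; "tcp_rot": TCP orientation; "ft_force": force on the tool from outside, world axes, zero at the start; "ft_torque": the same for the moment, N m; "grip_width": finger opening in m.
Only numpy, scipy, OpenCV 4.12 (cv2) and the standard library are available. Lean on these libraries where they do the work, as an engineer would, in place of code of your own. Each camera call takes 0.05 s, during which the arm holds its last target. There are 200 camera calls.

TASK

Pick up the round firing tray with the three crowns and set it down gently on the flat top of the furnace's firing table, then slide it about there with light pressure until it drops into the round recess and sits fully home and level. Keep the tray upright all the way, never bear hard on the furnace with it, leave the other things on the bench where they are, and when the tray is home let go of it and press the furnace's START key.

Things in the scene. Friction and masses are not known exactly. Their poses are not given: they have to be found in the camera images.
- tray_center (a point): centre (half-way up) of the loose round firing tray: a dark flat honeycomb disc, 56 mm across, 14 mm thick, 0.1 to 0.17 kg, lying on the white tile. Partly over the recess it dips a little on that side. Three small white crowns fixed on pins stand on its top, within 18 mm of its centre, up to 32 mm above its underside. It can be gripped across its rim from above; z is its upright axis.
- furnace: white porcelain furnace with its head tipped open at the back, bolted down; origin at the middle of its underside (bench level). Its x axis points from the sloping front console to the open head at the back; housing x from -230 to 230 mm, 310 mm wide, 100 mm high. The open head stands behind x = 160 mm, 420 mm high; a small vacuum pump stands on the bench behind it.
- firing_table (a point): nominal middle of the firing table, level with its flat top (125 mm up): a rigid pale plinth, 124 mm across. Its round recess for the tray, 59 mm across, 4 mm deep, lies in the plinth's middle. The plinth lifts out and sits with play (it stays put in use): recess and plinth are up to 5.5 mm off this point along each of the furnace's x and y; this is not measured and must be seen or felt.
- start_top (a point): centre of the top of the furnace's START key: the only round key, white in a black collar, 26 mm across, in the left half of the sloping console (as seen from its front), z pointing out of its top, tilted 15 degrees from upright towards the front.
- start (a joint): travel of the START key: 0 when released, 0.005 m fully pressed with about 5 N; a press counts from 0.0035 m. It springs back.
- tile: white glazed loading tile under the round tray, fixed: 150 x 150 x 10 mm, origin at the middle of its underside.
- square_tray: bystander: empty oblong honeycomb tray, 75 x 55 x 12 mm, pins up to 28 mm; origin under its middle.
- jar0: bystander: porcelain jar with red cap, 32 mm across, 40 mm high; origin under its middle.
- jar1: bystander: a second such jar.
- jar2: bystander: a third such jar.
- model: bystander: plaster jaw model, about 62 x 68 x 36 mm; origin under its middle.
- tweezers: bystander: steel tweezers, 190 mm long along x, 8 mm high; origin under its middle.
- dish: bystander: small white ceramic dish, 60 mm across, 22 mm high; origin under its middle.
Things that resemble listed ones, but are neither listed nor needed, are in the scene too. What is shaped like the part that bears tray_center but blue or orange is not meant.

How it is judged:
By the outcome, as a careful person would: the job done as asked, in the order asked, and still so for the second after the job is handed in, with the robot touching nothing.
It also fails if it takes over 72 s, if anything falls off the work surface, if the arm or the gripper's body presses on something with over 40 N, if the wrist force passes 120 N, or if a joint passes its speed limit or range.

## Working session

There is one attempt and no reset: what is moved stays moved. The work goes in short steps, Python scripts to look and compute and a tool call to move; the robot and the scene stay as the last step left them, time stands still between calls to the robot, and variables do not carry over. Pictures are saved under pics/ and viewed, about 8 in all and at most 12, crops included, and the job is handed in when it is done.

Besides the shell and the picture viewer there is one more tool, called after "Request:" as name(argument=value, ...) on one line, values as JSON. apply_moves: Moves the arm, as the interface text tells. Its arguments: {"type":"object","properties":{"rows":{"type":"array","items":{"type":"array","items":{"type":"number","minimum":-1,"maximum":1}}},"newtons":{"type":"number"}},"required":["rows"]}

```bash
mkdir -p pics; cat > h.py <<'E'
import numpy as np, cv2
from scipy.spatial.transform import Rotation as R
from bench import get_obs, eyes, ctrl
def rot(q): return R.from_quat([q[1],q[2],q[3],q[0]]).as_matrix()
def cam(name):
    o=get_obs(); im=eyes.get_image(name)
    if name=='wrist':
        T=np.array(im['tool_from_camera']); Rt=rot(o['tcp_rot'])
        im['C']=np.array(o['tool_pos'])+Rt@T[:3,3]; im['Rm']=Rt@T[:3,:3]
    else:
        im['C']=np.array(im['origin']); im['Rm']=rot(im['orientation'])
    return im
def K(im): return np.array([[im['fx'],0,im['cx']],[0,im['fy'],im['cy']],[0,0,1.]])
def D(im): return np.array([im['k1'],0,0,0.])
def proj(im,P):
    p=(np.atleast_2d(P)-im['C'])@im['Rm']; s=p[:,:2]/p[:,2:]
    s=s*(1+im['k1']*(s**2).sum(1,keepdims=True))
    return s*[im['fx'],im['fy']]+[im['cx'],im['cy']]
def onz(im,uv,z):
    s=cv2.undistortPoints(np.array(uv,float).reshape(-1,1,2),K(im),D(im)).reshape(-1,2)
    d=np.c_[s,np.ones(len(s))]@im['Rm'].T
    return im['C']+d*((z-im['C'][2])/d[:,2])[:,None]
def save(im,n): cv2.imwrite('pics/'+n+'.png',im['pixels'])
E
python3 - <<'E'
from h import *
o=get_obs(); print({k:np.round(v,3).tolist() for k,v in o.items()})
for c in ['scene','side','wrist']:
    im=cam(c); save(im,c+'0'); print(c,im['C'].round(3),im['fx'],im['k1'],im['Rm'][:,2].round(2))
    for l in ['tray_center','furnace','firing_table','start_top','tile','square_tray','model','dish','jar0','tweezers']:
        print(l,[(round(d['p'],2),np.round(d['centre'],3).tolist()) for d in eyes.pinpoint(l,c)][:4])
a=[cv2.imread(f'pics/{c}0.png') for c in ['scene','side']]
E
```

```text
{'clock': 0.0, 'q': [-1.431, 0.277, -0.028, 1.268, -0.0, 1.467], 'joint_velocities': [-0.001, -0.0, 0.002, 0.003, 0.0, -0.0], 'joint_torque': [-0.001, -44.551, 29.52, 0.016, -0.0, 0.0], 'tool_pos': [0.15, -0.606, 0.247], 'tcp_rot': [-0.001, 0.993, 0.121, -0.0], 'ft_force': [-0.636, 0.486, -0.176], 'ft_torque': [0.031, -0.005, 0.017], 'grip_width': 0.085}
scene [1.33  0.14  1.117] 597.6873364133553 -0.046531308517025714 [-0.59 -0.18 -0.79]
tray_center [(0.88, [0.517, -0.263, 0.015]), (0.79, [0.73, -0.252, 0.008]), (0.65, [0.638, -0.211, 0.007]), (0.62, [0.514, -0.111, 0.003])]
furnace [(0.72, [0.556, 0.229, -0.0])]
firing_table [(0.7, [0.561, 0.23, 0.123])]
start_top [(0.67, [0.461, 0.068, 0.103])]
tile []
square_tray [(0.65, [0.625, -0.314, -0.001]), (0.22, [0.446, -0.391, -0.004])]
model [(0.97, [0.743, -0.07, 0.0])]
dish [(0.73, [0.653, -0.099, 0.004])]
jar0 [(0.77, [0.447, -0.394, -0.002]), (0.76, [0.493, -0.391, -0.001]), (0.52, [0.56, -0.393, 0.002])]
tweezers [(0.54, [0.378, -0.249, -0.0])]
side [ 0.456 -0.739  0.614] 458.6721086671594 -0.009267223233767207 [ 0.16  0.77 -0.62]

[... 166 characters left out ...]
28, -0.0])]
firing_table [(0.78, [0.562, 0.228, 0.124]), (0.37, [0.624, -0.319, 0.001])]
start_top [(0.42, [0.458, 0.068, 0.103])]
tile [(0.64, [0.494, -0.262, -0.001]), (0.29, [0.624, -0.317, 0.0])]
square_tray [(0.55, [0.624, -0.316, 0.001]), (0.54, [0.517, -0.266, 0.018])]
model [(0.71, [0.743, -0.067, 0.005])]
dish [(0.85, [0.65, -0.104, -0.005])]
jar0 [(0.84, [0.449, -0.391, 0.004]), (0.62, [0.559, -0.394, 0.002]), (0.57, [0.494, -0.395, -0.001])]
tweezers [(0.84, [0.377, -0.25, -0.001])]
wrist [ 0.223 -0.588  0.374] 379.936858410736 -0.04951589462365198 [-0.28 -0.07 -0.96]
tray_center []
furnace []
firing_table []
start_top []
tile []
square_tray []
model []
dish []
jar0 []
tweezers []
```

View pics/scene0.png

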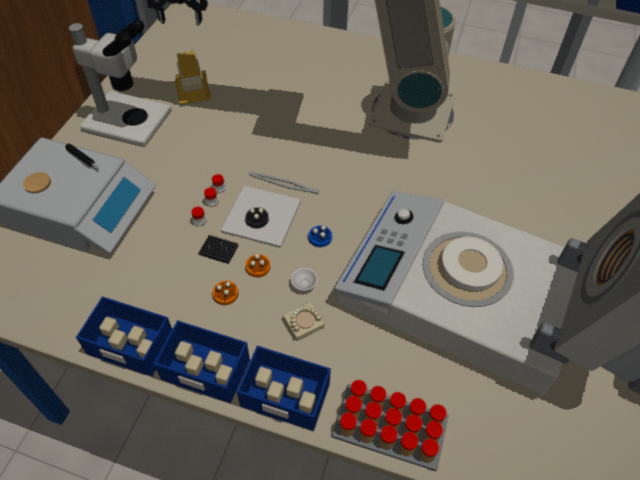

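View pics/side0.png

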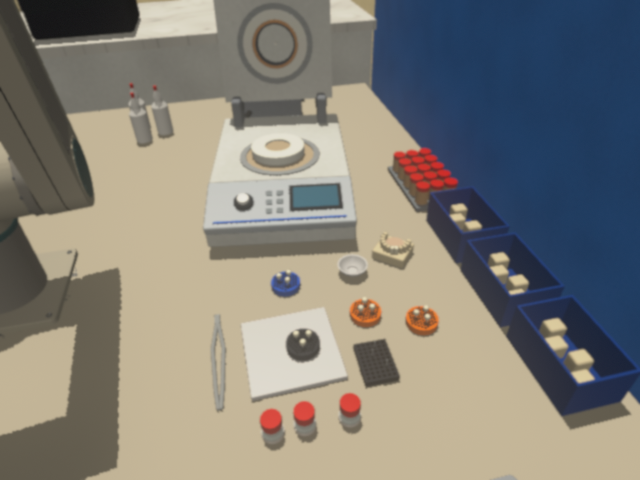

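The dark tray with the three crowns is at scene pixel (257,217) and side pixel (303,343). The plinth's recess is at about (473,263) in scene. START is at (404,215).

Request:
apply_moves(rows=[[-1,0.1,-0.055,0,-0.06],[-1,0.2,-0.11,0,-0.12],[-1,0.3,-0.165,0,-0.18],[-1,0.4,-0.22,0,-0.24],[-1,0.5,-0.275,0,-0.3],[-1,0.6,-0.33,0,-0.36],[-1,0.7,-0.385,0,-0.42],[-1,0.75,-0.41,0,-0.475]])

```text
clock: 2.32
tool_pos: [0.3968, -0.3795, 0.2486]
tcp_rot: [0.0, 0.813, 0.582, 0.0]
ft_force: [0.4, -0.4, 0.1]
grip_width: 0.0852
```

```bash
python3 - <<'E'
from h import *
o=get_obs(); Rt=rot(o['tcp_rot']); p=np.array(o['tool_pos']); print(p.round(4),np.round(o['q'],2),'yaw',np.degrees(np.arctan2(Rt[1,0],Rt[0,0])))
print('to (0.517,-0.325,0.22):',(Rt.T@(np.array([.517,-.325,.22])-p)/.4).round(3)); print(ctrl.tcp_to_tips)
E
```

```text
[ 0.3968 -0.3795  0.2486] [-0.88  0.14 -0.19  1.24 -0.    1.02] yaw 71.24720943064088
to (0.517,-0.325,0.22): [0.226 0.241 0.072]
0.017
```

Request:
apply_moves(rows=[[-1,0.08,0.085,0.02,-0.055],[-1,0.15,0.16,0.05,-0.11],[-1,0.226,0.241,0.072,-0.156],[-1,0.226,0.241,0.072,-0.156],[-1,0.226,0.241,0.072,-0.156]])

```text
clock: 2.73
tool_pos: [0.5193, -0.3229, 0.2186]
tcp_rot: [-0.0, 0.706, 0.708, 0.0]
ft_force: [-0.9, -0.7, -0.1]
grip_width: 0.0855
```

```bash
python3 - <<'E'
from h import *
o=get_obs(); print(np.round(o['tool_pos'],4),np.round(o['q'],2))
im=cam('wrist'); save(im,'w1')
for l in ['tray_center']:
    print(l,[(round(d['p'],2),np.round(d['centre'],4).tolist()) for d in eyes.pinpoint(l,'wrist')][:4])
r=eyes.regions_of('tray_center','wrist')
for d in r[:3]:
    m=d['region'].astype(np.uint8); print(round(d['p'],2),m.sum(),cv2.boundingRect(m))
# dark disc top: hull minus crowns
g=im['pixels'].max(2); m=r[0]['region'].astype(np.uint8)
c=max(cv2.findContours(m,0,1)[0],key=cv2.contourArea); print(cv2.fitEllipse(cv2.convexHull(c)))
for h in (0.01,0.024): # predicted tray circle
    pass
# fit centre: silhouette of cylinder+ vs mask, least squares over x,y
from scipy.optimize import minimize
a=np.linspace(0,2*np.pi,60); 
def sil(x,y):
    pts=np.vstack([np.c_[x+.028*np.cos(a),y+.028*np.sin(a),0*a+z] for z in (.010,.024)])
    k=np.zeros((480,640),np.uint8); cv2.fillConvexPoly(k,cv2.convexHull((proj(im,pts)*16).astype(np.int32)),1,shift=4); return k
dark=((g<90)).astype(np.uint8)
best=min(((int((sil(x,y)^m).sum()),x,y) for x in np.arange(.505,.53,.001) for y in np.arange(-.28,-.25,.001))); print(best)
ctr=cv2.findContours(sil(*best[1:]),0,1)[0]; v=im['pixels'].copy(); cv2.drawContours(v,ctr,-1,(0,0,255),1); cv2.imwrite('pics/w1b.png',v)
E
```

```text
[ 0.5193 -0.3229  0.2186] [-0.66  0.27 -0.1   1.2   0.    0.91]
tray_center [(0.93, [0.5156, -0.264, 0.016]), (0.74, [0.6409, -0.2105, 0.0062]), (0.67, [0.7293, -0.2535, 0.0097])]
0.79 3859 (433, 46, 70, 71)
0.78 3674 (528, 100, 71, 67)
0.67 3662 (288, 108, 68, 70)
((467.9864501953125, 81.00909423828125), (66.94181060791016, 73.61687469482422), 42.270545959472656)
(7550, np.float64(0.521), np.float64(-0.28))
```

View pics/w1b.png

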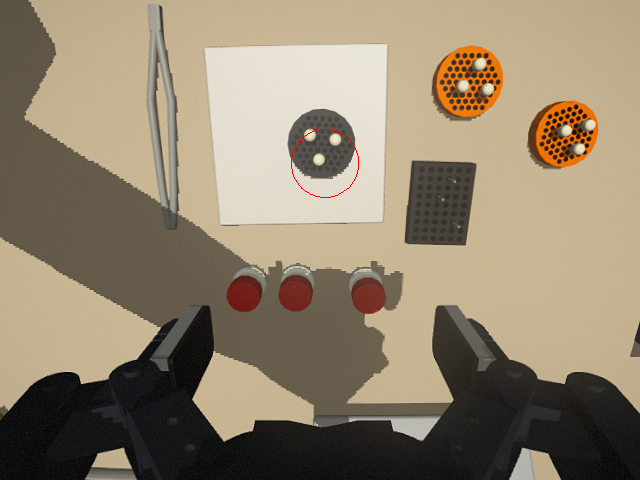

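The wrist view shows the dark tray at pixel (322,143) on the tile. My fit used an orange look-alike's mask, so I'm refitting on the dark one.

```bash
cat >> h.py <<'E'
def fit(im,m,z0,z1,x0,y0,r=.028,w=.012):
    a=np.linspace(0,2*np.pi,60)
    def sil(x,y):
        pts=np.vstack([np.c_[x+r*np.cos(a),y+r*np.sin(a),0*a+z] for z in (z0,z1)])
        k=np.zeros((480,640),np.uint8); cv2.fillConvexPoly(k,cv2.convexHull((proj(im,pts)*16).astype(np.int32)),1,shift=4); return k
    return min((int((sil(x,y)^m).sum()),round(x,4),round(y,4)) for x in np.arange(x0-w,x0+w,.001) for y in np.arange(y0-w,y0+w,.001))
E
python3 - <<'E'
from h import *
im=cam('wrist'); px=im['pixels'].astype(int)
m=((px.max(2)<110)&(px.max(2)-px.min(2)<25)).astype(np.uint8); b=np.zeros_like(m); b[100:190,280:365]=m[100:190,280:365]
c=max(cv2.findContours(b,0,1)[0],key=cv2.contourArea); m=np.zeros_like(b); cv2.fillConvexPoly(m,cv2.convexHull(c),1)
f=fit(im,m,.010,.024,.517,-.264); print(m.sum(),f)
o=get_obs(); Rt=rot(o['tcp_rot']); p=np.array(o['tool_pos'])
print((Rt.T@(np.array([f[1],f[2],.034])-p)/.4).round(4))
E
```

```text
3658 (175, np.float64(0.518), np.float64(-0.264))
[0.1545 0.0043 0.4654]
```

Request:
apply_moves(rows=[[-1,0.08,0.004,0.1,0],[-1,0.1545,0.004,0.2,0],[-1,0.1545,0.004,0.28,0],[-1,0.1545,0.004,0.35,0],[-1,0.1545,0.004,0.42,0],[-1,0.1545,0.004,0.455,0],[-1,0.1545,0.004,0.47,0],[-1,0.1545,0.004,0.47,0]])

```text
clock: 3.6
tool_pos: [0.516, -0.2643, 0.0311]
tcp_rot: [-0.001, 0.709, 0.705, -0.001]
ft_force: [-0.6, -0.2, 0.4]
grip_width: 0.0856
```

```bash
python3 - <<'E'
from h import *
print(np.round(get_obs()['tool_pos'],4))
save(cam('wrist'),'w2')
E
```

```text
[ 0.516  -0.2643  0.0311]
```

View pics/w2.png

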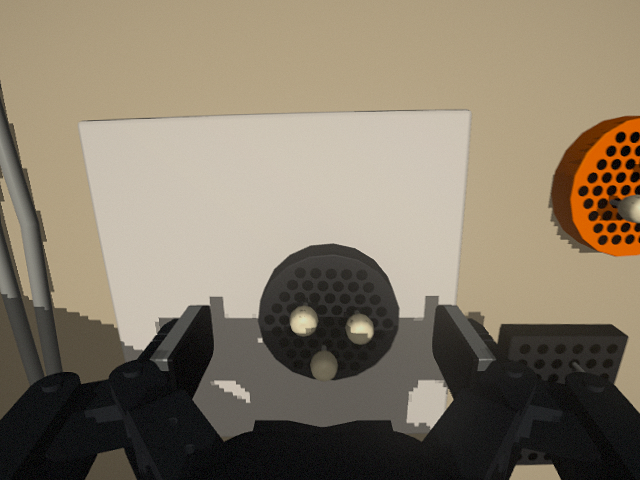

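The tray is at (329,312) between the open fingertips (212 and 434). That is about 2 mm off in the jaw direction. I'll correct this, then close.

Request:
apply_moves(newtons=40, rows=[[-1,0,0.005,0,0],[0.0,0,0.005,0,0],[0.3,0,0.005,0,0],[0.6,0,0.005,0,0],[1,0,0.005,0,0],[1,0,0.005,0,0],[1,0,0.005,0,0],[1,0,0.005,0,0]])

```text
clock: 4.32
tool_pos: [0.5203, -0.2658, 0.0345]
tcp_rot: [0.002, 0.709, 0.706, -0.0]
ft_force: [-2.2, 0.8, 7.1]
grip_width: 0.0529
```

Request:
apply_moves(rows=[[1,0,0,-0.02,0],[1,0,0,-0.06,0],[1,0,0,-0.15,0],[1,0,0,-0.25,0],[1,0,0,-0.35,0],[1,0,0,-0.42,0],[1,0,0,-0.45,0],[1,0,0,-0.45,0]])

```text
clock: 4.98
tool_pos: [0.5221, -0.2665, 0.2189]
tcp_rot: [0.006, 0.709, 0.706, 0.0]
ft_force: [0.3, 0.1, -1.1]
grip_width: 0.0531
```

```bash
python3 - <<'E'
from h import *
o=get_obs(); print(np.round(o['tool_pos'],4),np.round(o['ft_force'],2),np.round(o['ft_torque'],2),o['grip_width'])
save(cam('wrist'),'w3')
im=cam('scene'); save(im,'s3'); im2=cam('side'); save(im2,'d3')
v=[cv2.resize(i['pixels'][a:b,c:d],(400,400)) for i,a,b,c,d in ((im,200,330,410,540),(im2,90,210,220,340))]
v.append(cv2.resize(cv2.imread('pics/w3.png')[230:430,220:440],(400,400)))
cv2.imwrite('pics/m3.png',np.hstack(v)[:, :].copy() if 0 else cv2.resize(np.hstack(v),(798,266)))
for n in 'scene','side': print(n,[(round(d['p'],2),np.round(d['centre'],4).tolist()) for l in ('furnace','firing_table','start_top') for d in eyes.pinpoint(l,n)[:1]])
E
```

```text
[ 0.5221 -0.2665  0.2189] [ 0.31  0.06 -1.11] [-0.01 -0.02 -0.02] 0.053066744545975236
scene [(0.97, [0.5591, 0.2265, -0.0015]), (0.92, [0.5613, 0.23, 0.1231]), (0.54, [0.4587, 0.0683, 0.1047])]
side [(0.32, [0.3814, -0.2488, -0.0009]), (0.44, [0.4986, -0.2618, -0.0018]), (0.74, [0.4486, -0.3921, 0.0034])]
```

View pics/m3.png

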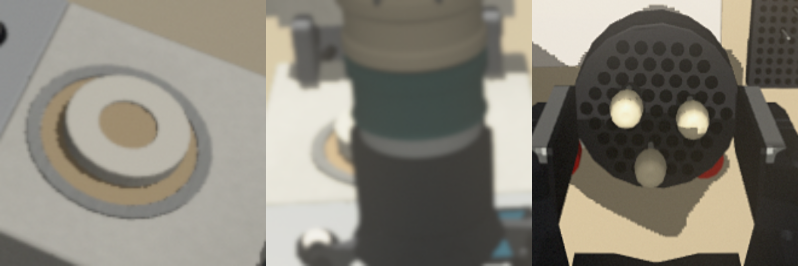

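The tray is held, but the opening reads 53 mm instead of 56 mm, so I'm checking its seat in the jaws more closely.

```bash
python3 - <<'E'
from h import *
im=cam('wrist'); o=get_obs(); Rt=rot(o['tcp_rot']); p=np.array(o['tool_pos']); print(np.round(o['tcp_rot'],4),ctrl.tcp_to_tips)
v=cv2.convertScaleAbs(im['pixels'],alpha=2.0,beta=20)
a=np.linspace(0,2*np.pi,90)
for z,c in ((0.009,(0,0,255)),(-.005,(0,255,0))):   # tool z of underside / top  guess
    P=np.c_[.028*np.cos(a),.028*np.sin(a),0*a+z]@Rt.T+p
    cv2.polylines(v,[proj(im,P).astype(np.int32)],1,c,1)
q=proj(im,p+np.array([[0,0,0],[0,.028,0],[0,-.028,0],[0,.028,.013],[0,-.028,.013]])@Rt.T).astype(int)
for t in q: cv2.circle(v,tuple(map(int,t)),2,(255,255,0),-1)
cv2.imwrite('pics/w4.png',cv2.resize(v[220:440,200:460],(780,660))[:600])
E
```

```text
[ 7.000e-04  7.086e-01  7.056e-01 -7.000e-04] 0.017
```

View pics/w4.png

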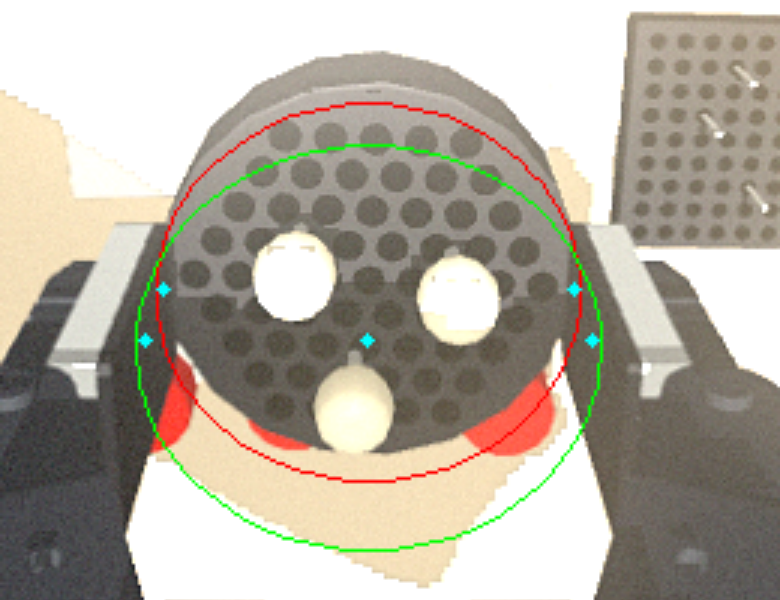

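The tray's top face centres about 3 mm towards +tool-x and looks level. Its top sits about 10 mm ahead of the TCP, so the underside is at about +24.5 mm. Next I carry it towards the furnace.

Request:
apply_moves(rows=[[1,0.05,0.005,0,0],[1,0.13,0.013,0,0],[1,0.22,0.022,0,0],[1,0.31,0.031,0,0],[1,0.4,0.04,0,0],[1,0.49,0.049,0,0],[1,0.58,0.058,0,0],[1,0.67,0.067,0,0]])

```text
clock: 6.15
tool_pos: [0.5473, 0.0047, 0.2127]
tcp_rot: [0.001, 0.709, 0.706, -0.001]
ft_force: [-0.2, -0.6, -0.6]
grip_width: 0.0529
```

Request:
apply_moves(rows=[[1,0.09,0.009,0,0],[1,0.18,0.015,0,0],[1,0.26,0.02,0,0],[1,0.3,0.025,0,0],[1,0.3,0.025,0,0],[1,0.3,0.025,0,0],[1,0.3,0.025,0,0]])

```text
clock: 6.73
tool_pos: [0.5577, 0.1241, 0.2121]
tcp_rot: [0.001, 0.709, 0.705, -0.001]
ft_force: [1.0, -0.4, -1.8]
grip_width: 0.0527
```

```bash
python3 - <<'E'
from h import *
o=get_obs(); print(np.round(o['tool_pos'],4),np.round(o['tcp_rot'],4),np.round(o['ft_force'],2),o['grip_width'],np.round(o['q'],2))
im=cam('wrist'); save(im,'w5'); np.save('w5.npy',np.r_[im['C'],im['Rm'].ravel(),im['fx'],im['fy'],im['cx'],im['cy'],im['k1']])
E
```

```text
[0.5577 0.1241 0.2121] [ 0.0008  0.7088  0.7055 -0.0011] [ 0.99 -0.38 -1.75] 0.052738321405839075 [ 0.11  0.2  -0.2   1.17 -0.    1.68]
```

View pics/w5.png

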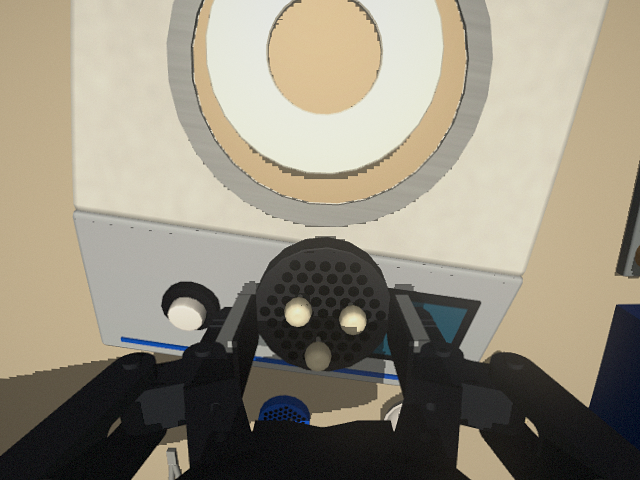

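Clear view of the table: the tan recess is at (325,54) in the white plinth, the START key at (187,313), and the held tray at (322,303). I'll fit circles for the recess, the plinth and the tray.

```bash
python3 - <<'E'
from h import *
from scipy.optimize import least_squares
d=np.load('w5.npy'); im=dict(C=d[:3],Rm=d[3:12].reshape(3,3),fx=d[12],fy=d[13],cx=d[14],cy=d[15],k1=d[16])
px=cv2.imread('pics/w5.png'); hsv=cv2.cvtColor(px,cv2.COLOR_BGR2HSV)
tan=(hsv[...,1]>60).astype(np.uint8)
r=np.zeros_like(tan); r[:125,255:395]=tan[:125,255:395]
n,l,s,c=cv2.connectedComponentsWithStats(r); k=l[54,325]; m=(l==k).astype(np.uint8); print('recess area',s[k],c[k])
cnt=max(cv2.findContours(m,0,1)[0],key=cv2.contourArea)[:,0].astype(float); cnt=cnt[cnt[:,1]>3]
def circ(P):
    f=least_squares(lambda t:np.hypot(*(P[:,:2]-t[:2]).T)-t[2],[.56,.23,.03],loss='soft_l1',f_scale=.0005); return f.x.round(4),np.abs(f.fun).mean().round(5)
print('recess@.125',circ(onz(im,cnt,.125)),'@.121',circ(onz(im,cnt,.121)))
low=cnt[cnt[:,1]>54]; print('near half@.125',circ(onz(im,low,.125)))
P=onz(im,cnt,.125); 
# plinth: white disc outer edge
w=((hsv[...,1]<40)&(hsv[...,2]>200)).astype(np.uint8); w2=np.zeros_like(w); w2[:185,200:450]=w[:185,200:450]
l=cv2.connectedComponents(w2)[1]; pm=(l==l[140,325]).astype(np.uint8); pc=max(cv2.findContours(pm,0,1)[0],key=cv2.contourArea)[:,0].astype(float)
pc=cv2.convexHull(pc.astype(np.int32))[:,0].astype(float); pc=pc[(pc[:,1]>5)]
print('plinth',cv2.boundingRect(pm),circ(onz(im,pc,.125)))
# tray
o=get_obs(); z=o['tool_pos'][2]
g=px.max(2); dk=np.zeros_like(tan); dk[232:372,258:390]=((g<110))[232:372,258:390]
# use top front arc of underside: contour rows<290
ys,xs=[],[]
for x in range(285,365,2):
    col=np.where(dk[:,x])[0]
    if len(col): xs.append(x); ys.append(col[0])
A=np.c_[xs,ys].astype(float)
for dz in (.022,.0245,.027):
    Q=onz(im,A,z-dz); f=least_squares(lambda t:np.hypot(*(Q[:,:2]-t).T)-.028,[.557,.127]); print('tray under dz',dz,(f.x-np.array(o['tool_pos'])[:2]).round(4),np.abs(f.fun).mean().round(5))
# START
wk=np.zeros_like(w); wk[285:340,155:225]=((hsv[...,1]<40)&(hsv[...,2]>150))[285:340,155:225]
l=cv2.connectedComponents(wk)[1]; km=(l==l[313,187]).astype(np.uint8); M=cv2.moments(km,True); u=[M['m10']/M['m00'],M['m01']/M['m00']]; print('start px',np.round(u,1),km.sum(),onz(im,[u],.104).round(4))
# furnace console/deck edge direction: points on deck edge z=.1
E_=onz(im,[[75,211],[522,275]],.1); e=E_[1]-E_[0]; print('edge',E_.round(3),np.degrees(np.arctan2(e[1],e[0])))
E
```

```text
recess area [  268     0   113   114 10403] [324.04758243  54.48053446]
recess@.125 (array([0.559 , 0.2328, 0.0287]), np.float64(0.00015)) @.121 (array([0.5591, 0.2334, 0.0292]), np.float64(0.00015))
near half@.125 (array([0.5591, 0.2329, 0.0287]), np.float64(0.00013))
plinth (206, 0, 237, 173) (array([0.559 , 0.2336, 0.0611]), np.float64(0.0001))
tray under dz 0.022 [0.0001 0.0029] 0.00018
tray under dz 0.0245 [0.0001 0.0022] 0.00017
tray under dz 0.027 [0.0001 0.0014] 0.00017
start px [176.8 318.5] 1845 [[0.4562 0.0702 0.104 ]]
edge [[0.396 0.146 0.1  ]
 [0.694 0.1   0.1  ]] -8.842743546391345
```

Request:
apply_moves(rows=[[1,0.06,0.003,0,0],[1,0.14,0.003,0.02,0],[1,0.2,0.003,0.05,0],[1,0.24,0.003,0.08,0],[1,0.256,0.003,0.11,0],[1,0.256,0.003,0.118,0],[1,0.256,0.003,0.118,0],[1,0.256,0.003,0.118,0]])

```text
clock: 7.45
tool_pos: [0.5595, 0.2245, 0.1647]
tcp_rot: [0.001, 0.71, 0.705, -0.001]
ft_force: [-0.1, 0.2, -1.1]
grip_width: 0.0529
```

```bash
python3 - <<'E'
from h import *
o=get_obs(); print(np.round(o['tool_pos'],4),np.round(o['tcp_rot'],4),np.round(o['ft_force'],2))
E
```

```text
[0.5595 0.2245 0.1647] [ 0.0008  0.7096  0.7046 -0.0015] [-0.06  0.2  -1.07]
```

Request:
apply_moves(rows=[[1,0,0,0.01,0],[1,0,0,0.02,0],[1,0,0,0.025,0],[1,0,0,0.029,0],[1,0,0,0.032,0],[1,0,0,0.032,0]])

```text
clock: 7.95
tool_pos: [0.5593, 0.2243, 0.1516]
tcp_rot: [0.001, 0.71, 0.705, -0.002]
ft_force: [-0.2, 0.5, -1.8]
grip_width: 0.0531
```

Request:
apply_moves(rows=[[1,0,0,0.002,0],[1,0,0,0.004,0],[1,0,0,0.005,0],[1,0,0,0.006,0]])

```text
clock: 8.28
tool_pos: [0.5593, 0.2245, 0.1495]
tcp_rot: [0.001, 0.71, 0.705, -0.002]
ft_force: [-1.2, -0.2, 0.7]
grip_width: 0.0531
```

Contact came at z = 0.1495 with about 2 N, as predicted. Now I slide towards the recess with light pressure.

Request:
apply_moves(rows=[[1,0.002,0,0.002,0],[1,0.004,0,0.003,0],[1,0.006,0,0.004,0],[1,0.008,0,0.004,0],[1,0.01,0,0.004,0],[1,0.012,0,0.004,0]])

```text
clock: 8.78
tool_pos: [0.5598, 0.2296, 0.1482]
tcp_rot: [0.001, 0.71, 0.705, -0.001]
ft_force: [-0.4, -0.4, 2.8]
grip_width: 0.0533
```

Request:
apply_moves(rows=[[1,0.002,0,0.002,0],[1,0.004,0,0.003,0],[1,0.005,0,0.004,0],[1,0.006,0,0.004,0],[1,0.006,0,0.004,0]])

```text
clock: 9.2
tool_pos: [0.5594, 0.2321, 0.1459]
tcp_rot: [0.0, 0.709, 0.705, -0.001]
ft_force: [0.7, 0.5, -1.4]
grip_width: 0.0527
```

Request:
apply_moves(rows=[[1,0,0,0.002,0],[1,0,0,0.004,0],[1,0,0,0.006,0],[1,0,0,0.006,0]])

```text
clock: 9.53
tool_pos: [0.5596, 0.2322, 0.1455]
tcp_rot: [0.001, 0.709, 0.705, -0.001]
ft_force: [-3.4, -1.7, 9.4]
grip_width: 0.0531
```

```bash
python3 - <<'E'
from h import *
o=get_obs(); print(np.round(o['tool_pos'],4),np.round(o['ft_force'],2),np.round(o['ft_torque'],3))
E
```

```text
[0.5596 0.2322 0.1455] [-3.4  -1.72  9.36] [-0.337  0.811  0.013]
```

The tray dropped exactly 4.0 mm. I'll ease the pressure off, then open gradually and check with the camera.

Request:
apply_moves(rows=[[1,0,0,-0.001,0],[1,0,0,-0.001,0],[1,0,0,-0.001,0]])

```text
clock: 9.78
tool_pos: [0.5595, 0.2322, 0.1456]
tcp_rot: [0.001, 0.709, 0.705, -0.001]
ft_force: [-0.2, -0.4, 0.5]
grip_width: 0.0528
```

Request:
apply_moves(newtons=20, rows=[[0.35,0,0,0,0],[0.25,0,0,0,0],[0.15,0,0,0,0],[0,0,0,0,0],[-0.2,0,0,0,0],[-0.5,0,0,0,0],[-1,0,0,0,0],[-1,0,0,0,0]])

```text
clock: 10.45
tool_pos: [0.5595, 0.2323, 0.1455]
tcp_rot: [0.0, 0.709, 0.705, -0.001]
ft_force: [-0.0, 0.3, 0.7]
grip_width: 0.0844
```

Request:
apply_moves(rows=[[-1,0,0,-0.02,0],[-1,0,0,-0.06,0],[-1,0,0,-0.12,0],[-1,0,0,-0.18,0],[-1,-0.05,0,-0.2,0],[-1,-0.12,0,-0.2,0],[-1,-0.15,0,-0.2,0],[-1,-0.15,0,-0.2,0]])

```text
clock: 11.12
tool_pos: [0.5592, 0.1705, 0.2263]
tcp_rot: [0.001, 0.71, 0.704, -0.001]
ft_force: [-1.0, 0.8, 0.4]
grip_width: 0.0855
```

```bash
python3 - <<'E'
from h import *
o=get_obs(); print(np.round(o['tool_pos'],4),np.round(o['ft_force'],2))
im=cam('wrist'); save(im,'w6'); im2=cam('scene'); save(im2,'s6')
v=np.hstack([cv2.resize(im['pixels'][:300,170:490],(512,480)),cv2.resize(im2['pixels'][215:310,420:530],(278,240)).repeat(1,0) if 0 else cv2.resize(cv2.resize(im2['pixels'][215:311,420:531],None,fx=2.5,fy=2.5),(278,480),interpolation=1)])
cv2.imwrite('pics/m6.png',v)
E
```

```text
[0.5592 0.1705 0.2263] [-0.97  0.82  0.41]
```

View pics/m6.png

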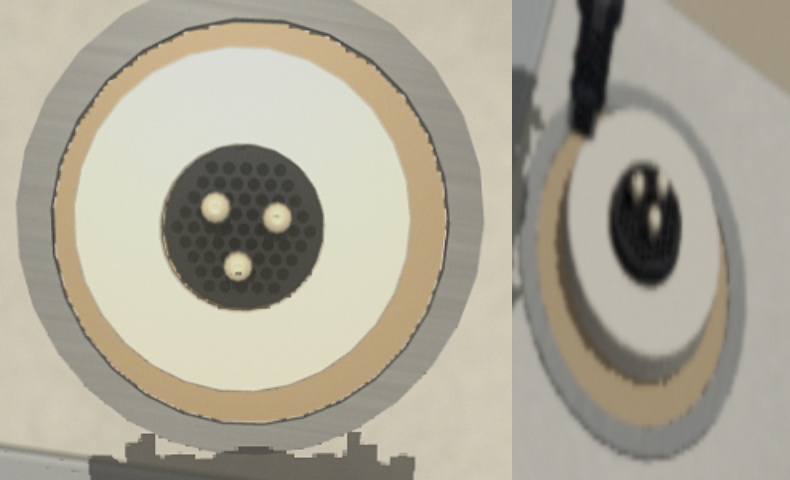

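The tray sits level, with a thin even gap all round and no tilt. Next is START at about (0.459, 0.068, 0.104). I'll shut the fingers and hover.

Request:
apply_moves(rows=[[0,-0.08,-0.08,0,0],[1,-0.16,-0.155,0,0],[1,-0.23,-0.22,0.05,0],[1,-0.261,-0.25,0.1,0],[1,-0.261,-0.25,0.14,0],[1,-0.261,-0.25,0.16,0],[1,-0.261,-0.25,0.16,0],[1,-0.261,-0.25,0.16,0]])

```text
clock: 11.88
tool_pos: [0.4589, 0.0693, 0.1619]
tcp_rot: [0.0, 0.709, 0.705, -0.001]
ft_force: [0.1, 0.1, 0.1]
grip_width: -0.0001
```

```bash
python3 - <<'E'
from h import *
o=get_obs(); print(np.round(o['tool_pos'],4),np.round(o['ft_force'],2),o['grip_width'])
im=cam('wrist'); save(im,'w7'); Rt=rot(o['tcp_rot'])
v=im['pixels'].copy()
t=np.radians(-9); fx=np.array([-np.sin(t)*-1,np.cos(t),0]) if 0 else R.from_euler('z',81,degrees=True).apply([1,0,0])
n=-fx*np.sin(np.radians(15))+np.array([0,0,1])*np.cos(np.radians(15)); u=np.cross([0,0,1],fx); w=np.cross(n,u); a=np.linspace(0,2*np.pi,50)[:,None]
P=np.array([.459,.0685,.104])+.013*(np.cos(a)*u+np.sin(a)*w)
cv2.polylines(v,[proj(im,P).astype(np.int32)],1,(0,0,255),1)
cv2.imwrite('pics/w7b.png',v)
E
```

```text
[0.4589 0.0693 0.1619] [0.05 0.09 0.12] -6.540684530859472e-05
```

View pics/w7b.png

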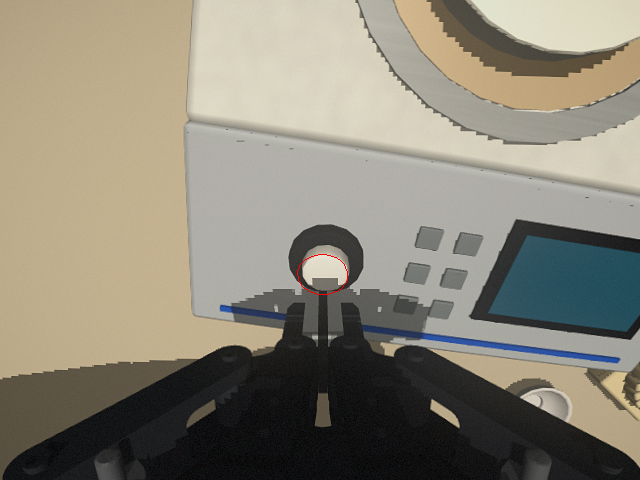

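The red ring at (323,273) matches the key top. I press straight down.

Request:
apply_moves(rows=[[1,-0.005,0,0.03,0],[1,-0.005,0,0.06,0],[1,-0.005,0,0.08,0],[1,-0.005,0,0.09,0],[1,-0.005,0,0.09,0]])

```text
clock: 12.35
tool_pos: [0.4596, 0.0677, 0.1262]
tcp_rot: [0.0, 0.709, 0.705, -0.0]
ft_force: [0.1, -0.0, -0.3]
grip_width: 0.0001
```

Request:
apply_moves(rows=[[1,0,0,0.004,0],[1,0,0,0.007,0],[1,0,0,0.01,0],[1,0,0,0.01,0]])

```text
clock: 12.68
tool_pos: [0.4598, 0.0677, 0.1224]
tcp_rot: [0.0, 0.709, 0.705, -0.0]
ft_force: [0.3, 0.3, 0.6]
grip_width: -0.0001
```

Request:
apply_moves(rows=[[1,0,0,0.003,0],[1,0,0,0.006,0],[1,0,0,0.009,0],[1,0,0,0.009,0]])

```text
clock: 13.02
tool_pos: [0.4601, 0.0678, 0.119]
tcp_rot: [0.0, 0.709, 0.705, 0.0]
ft_force: [-0.4, 0.8, 1.3]
grip_width: -0.0
```

Request:
apply_moves(rows=[[1,0,0,0.003,0],[1,0,0,0.006,0],[1,0,0,0.007,0],[1,0,0,0.007,0]])

```text
clock: 13.35
tool_pos: [0.4604, 0.0681, 0.1164]
tcp_rot: [0.0, 0.709, 0.705, 0.001]
ft_force: [-0.2, 2.2, 4.1]
grip_width: 0.0001
```

Request:
apply_moves(rows=[[1,0,0,0.003,0],[1,0,0,0.006,0],[1,0,0,0.008,0],[1,0,0,0.008,0]])

```text
clock: 13.68
tool_pos: [0.4607, 0.0683, 0.1142]
tcp_rot: [0.0, 0.709, 0.705, 0.001]
ft_force: [-2.9, 1.6, 11.0]
grip_width: -0.0
```

The force rose to 11 N, so the key is at its stop. Now I retract clear and check.

Request:
apply_moves(rows=[[1,0,0,-0.02,0],[1,0,0,-0.06,0],[1,0,0,-0.14,0],[1,0,0,-0.22,0],[1,0,0,-0.28,0],[1,0.05,0.05,-0.3,0],[1,0.05,0.05,-0.3,0],[1,0.05,0.05,-0.3,0]])

```text
clock: 14.35
tool_pos: [0.4815, 0.0882, 0.2347]
tcp_rot: [0.001, 0.709, 0.705, 0.001]
ft_force: [-1.1, -0.4, -0.2]
grip_width: -0.0004
```

```bash
python3 - <<'E'
from h import *
o=get_obs(); print(np.round(o['tool_pos'],4),np.round(o['ft_force'],2))
im=cam('wrist'); save(im,'w8'); im2=cam('scene')
print([(round(d['p'],2),np.round(d['centre'],4).tolist()) for d in eyes.pinpoint('tray_center','wrist')[:2]])
cv2.imwrite('pics/m8.png',np.hstack([cv2.resize(im['pixels'],(440,330)),cv2.resize(im2['pixels'][100:320,180:420+100],(360,330))]))
E
```

```text
[0.4815 0.0882 0.2347] [-1.08 -0.43 -0.21]
[]
```

View pics/m8.png

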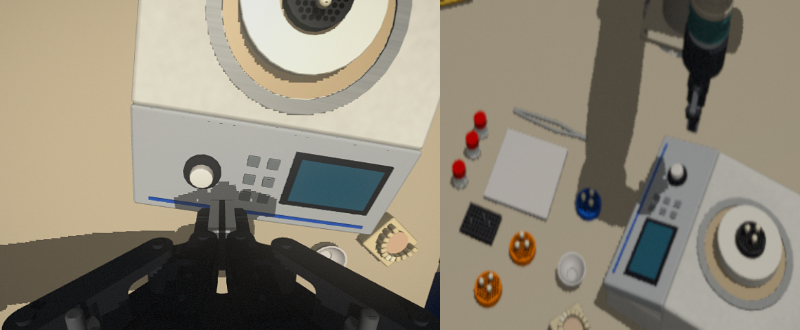

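The tray is still home in the plinth, the START key has sprung back, nothing else on the bench has moved, and the gripper is clear.

```bash
python3 -c "
from bench import ctrl; print(ctrl.job_done())"
```

```text
the job is handed in; nothing more can be done
None
```

I set the tray with the three crowns into the furnace's recess, pressed START and handed the job in at about 14.5 s on the robot's clock. No verdict was reported.

- **Placing:** I set the tray down on the flat top with about 2 N, roughly 6 mm off the recess. I then slid it in with light pressure.
- **Seating:** it dropped 4.0 mm, the depth of the recess. The highest force reading on the furnace while seating the tray was about 9 N, for a moment. After letting go, the camera showed the tray level, with a thin even gap around it.
- **START:** I pressed straight down until the force rose to 11 N, which I took as the key's stop (it needs about 5 N). It sprang back afterwards.
- **Last look:** the tray was still home, the other things in view looked undisturbed, and the gripper was clear.

**Checks that disagreed:**
- The gripper read about 53 mm on the 56 mm tray, which I never explained. The camera showed the tray held level.
- Closing on the tray lifted the tool about 3.5 mm and pressed the tile with about 7 N.
- At the end the detector did not find the tray in the wrist picture, where it was only partly in view. The final tray check was therefore by eye.

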